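# Pack the stacking lunch box in its fence

## Robot

A 6-joint arm with a two-finger parallel gripper is mounted at the origin on a cart in front of the work surface, level with it; the furniture and walls round the work are solid. World frame = base frame: x ahead of the robot, y to its left, z up, the work surface at z = 0. Lengths are in m, angles in rad, forces in N, time in s.
With the tool pointing down it reaches from about 0.275 to 0.825 m from the base axis. Payload 4.9 kg.
Tool frame: the origin (TCP) lies midway between the tips of the shut fingers; the grasp point (between the pads) lies 19 mm behind it; z points along the fingers, y is the line along which they close (so a half turn about z gives the same grasp; the last joint's range is limited). The gripper opens to 85 mm and grips with 20 to 120 N. Pads are 22 mm wide; open, the fingers measure 114 mm over their backs; the gripper's body (76 mm by 85 mm) begins 54 mm behind the grasp point. The pads swing forward as they close: fully open they stand 13 mm farther back than shut.
Start: joints at [-1.435, 0.326, -0.193, 1.052, 0, 1.437], TCP at [0.147, -0.53, 0.231] pointing down, gripper open.
Joint ranges: [-2.65, 2.65], [-0.97, 1.79], [-1.3, 1.35], [-1.93, 2.1], [-1.47, 1.37], [-3.14, 3.14]. Speed limits (rad/s): [2.57, 2.57, 3.14, 3.14, 3.14, 3.14].

## Interface

Orientations are given as a unit quaternion [x, y, z, w].
In Python, from bench import r gives the robot as it stands. The module is installed in compiled form; this text tells all that it offers.
- The arm moves only by the tool servo_tool, never from a script. Its argument "steps" is text: rows parted by semicolons, each of 5 numbers parted by spaces: the shift along the tool's x, y, z scaled (see below), then the turn about the tool's z scaled (see below), then the closure, from -1 (fully open) to 1 (shut). In form: dx dy dz roll gripper; .... A call has 1 to 20 rows; each row shifts and turns the commanded pose from where the row before left it, along the tool's axes as they then stand; what a row does not reach is not made up. The controller multiplies each number of a shift by 0.4 m and each number of a turn by 360 degrees. A row lasts 1/12 s, in which the tool goes at most 41.7 mm and 7.16 degrees, less where a joint would pass 70% of its speed; a pose out of reach is approached as far as the arm can. A call with a number of a shift or a turn outside -1 to 1 is refused whole. A call with a gripper value outside its range is refused whole. The fingers move at their own pace and stop on an object; the grip force is fixed at half the most. Time passes only in rows, so rows that do not move let the fingers close. It gives the time, the measured TCP pose, the force, the opening and the grip force at its end, in the units of the state.
- r.sense(): the state, without advancing time (a new reading comes with each control period).
- r.camera(name): name is "scene" or "top" or "wrist"; returns the picture (480x640x3 uint8, red, green, blue); there is no depth.
- r.calibration(name): a dict with "intrinsics" (3x3 intrinsics, pixels), "xyz" and "attitude" of the camera in the world; the wrist camera has in their place "mount" (4x4, takes a point from camera to tool coordinates, whose origin is the TCP and whose axes are the flange's). Camera axes: x right, y up, looking along -z (the intrinsics and any distortion apply to the point x, -y, -z); pixel columns grow to the right and rows downward; lengths in m; the calibration is good to about 2 mm. A picture is of the moment at which its call begins: read the wrist's pose just before it. calibration takes no time and is no camera call.
- r.close_job(): hands the job in; it is judged then, once.
The state is a dict: "time_s": time; "q": joint angles; "joint_velocities": joint speeds; "joint_efforts": joint torques, N m; "eef_pos": TCP position; "eef_rot": TCP orientation; "contact_force": force on the tool from outside, world axes, zero at the start; "wrist_torque": the same for the moment, N m; "gripper_width": finger opening in m; "grasp_force": force on a finger pad.
Only numpy, scipy, OpenCV 4.12 (cv2) and the standard library are available. Lean on these libraries where they do the work, as an engineer would, in place of code of your own. Each camera call takes 0.05 s, during which the arm holds its last target. There are 200 camera calls.

## Task

Put the lunch box together on the packing board: slide the open steel box along the board, without lifting it, into the three-sided fence until it is fully home against the back. Then hang the green divided tray squarely in the mouth of the box, and after that set the bamboo lid squarely on the tray, so that the stack sits flat, let go of. Leave the salt shaker, the jam jar and the cup without a saucer where they stand.

Things in the scene. Friction and masses are not known exactly. Their poses are not given: they have to be found in the camera images.
- board: Dark fixed board 360 (x) x 220 (y) x 12 mm. Origin: centre of underside. Light fence at its +x end, open to -x: pocket 126 mm wide; side walls x = 45 to 168 mm, 10 mm thick, 58 mm above the board, with outward-leaning lips up to 68 mm. Slanting cheeks 50 mm high widen the mouth to 160 mm at x = -3 mm. Rubber stop strip, 30 mm high, face at x = 155 mm; back wall behind it at 158 mm.
- pocket (a point): Point on the board's upper face (12 mm above the table) where the centre of the box's underside is when the box is fully home; axes parallel to the board's (x points into the pocket, towards the back wall). Between the walls there is no room for a wide-open gripper.
- box: Open square steel box 120 x 120 x 50 mm, walls and floor 6 mm (inside 108 x 108 mm, 44 mm deep), about 0.35 kg, standing on the board outside the fence. Origin: centre of underside, z up. When home it sticks out 10 mm from between the side walls.
- tray: Green tray 30 mm tall: tub 99 x 99 mm, 3 mm walls and floor, with a flange 120 x 120 mm, 26 to 30 mm above the underside. Divider along its y axis, 10 mm thick, top at 24 mm: pinch it across x, fingers in the 41 mm wide compartments. Origin: centre of underside. Seated, the flange is on the box's rim, origin 24 mm above the box's. On the table, left or right.
- lid: Bamboo lid: plate 120 x 120 x 6 mm; under it a dark plug 84 x 84 x 4 mm that goes into the tray's mouth; on top a dark grip bar 14 mm thick (x), 64 mm long (y), from 10 to 32 mm high. Origin: centre of the plug's underside. Seated, its origin is 26 mm above the tray's. Lies right way up on the table, on the side where the tray is not.
- salt_shaker: Glass salt shaker with grey top, 44 mm across, 90 mm tall, loose; leave alone. Origin: centre of the underside.
- jam_jar: Jam jar with white lid, 68 mm across, 84 mm tall, loose; leave alone. Origin: centre of the underside.
- cup_2: Patterned black and white coffee cup with black handle, 81 x 108 x 74 mm, on the table without a saucer, loose; leave alone. Origin: centre of the underside.

How it is judged:
On the way, in this order (a step that is already met when the one before it is completed fails the run):
1. the steel box is slid fully home and square in the fence (x of box in the frame of pocket between -0.006 and 0.006 m and y of box in the frame of pocket between -0.006 and 0.006 m and z of box in the frame of pocket below 0.003 m and (angle between the x axis of box and the x axis of pocket, either way round below 0.06 rad or angle between the x axis of box and the y axis of pocket, either way round below 0.06 rad)), for 0.2 s.
2. the tray hangs flat and square in the home box (all of step 1 and horizontal distance between tray and box below 0.009 m and z of tray in the frame of box between 0.021 and 0.027 m and angle between tray's own z axis and vertical below 0.05 rad and (angle between the x axis of tray and the x axis of pocket, either way round below 0.06 rad or angle between the x axis of tray and the y axis of pocket, either way round below 0.06 rad)), for 0.2 s.
3. the lid lies flat and square on the tray (all of step 2 and horizontal distance between lid and tray below 0.009 m and z of lid in the frame of tray between 0.023 and 0.029 m and angle between lid's own z axis and vertical below 0.05 rad and (angle between the x axis of lid and the x axis of pocket, either way round below 0.06 rad or angle between the x axis of lid and the y axis of pocket, either way round below 0.06 rad)), for 0.2 s.
At the end, for the whole second after the job is handed in: Box on the board, within 6 mm of fully home in the fence; tray flange on its rim, lid plate on the flange (heights within 3 mm, each centred within 9 mm on the part below, level within 0.05 rad); all square to the fence within 0.06 rad (any quarter turn counts), at rest (all of step 3 and linear speed of each of box, tray, lid below 0.02 m/s); the robot touches nothing.
It fails at once if the box is lifted off the board by more than 15 mm or tipped by more than 0.25 rad (z of box in the frame of board above 0.027 m or angle between box's own z axis and vertical above 0.25 rad).
It fails at once if the salt shaker, jam jar or cup is moved by more than 20 mm or tipped (distance of any of salt_shaker, jam_jar, cup_2 from where it was at the start of the episode above 0.02 m or angle between any of salt_shaker, jam_jar, cup_2's own z axis and vertical above 0.3 rad).
It also fails if it takes over 72 s, if anything falls off the work surface, if the arm or the gripper's body presses on something with over 40 N, if the wrist force passes 120 N, or if a joint passes its speed limit or range.

## Working session

There is one attempt and no reset: what is moved stays moved. The work goes in short steps, Python scripts to look and compute and a tool call to move; the robot and the scene stay as the last step left them, time stands still between calls to the robot, and variables do not carry over. Pictures are saved under pics/ and viewed, at most 10 in all, crops included, and the job is handed in when it is done.

Besides the shell and the picture viewer there is one more tool, called after "Emit:" by a JSON object that holds its "method" and its "body", one argument or row to a line. servo_tool: Moves the arm, as the interface text tells. Shifts and turns lie within -1 to 1; 1 stands for 0.4 m of shift or 360 degrees of turn. Its arguments: {"type":"object","properties":{"steps":{"type":"string"}},"required":["steps"]}

```bash
mkdir -p pics; python3 - <<'E'
from bench import r
import cv2,json,numpy as np
s=r.sense();print({k:np.round(v,3).tolist() for k,v in s.items()})
for n in ["top","scene"]:
    im=r.camera(n);cv2.imwrite(f"pics/{n}0.png",im[:,:,::-1])
for n in ["top","scene","wrist"]:
    print(n,r.calibration(n))
E
```

```text
{'time_s': 0.0, 'q': [-1.435, 0.327, -0.194, 1.052, -0.0, 1.437], 'joint_velocities': [-0.001, -0.001, 0.001, 0.001, -0.001, 0.0], 'joint_efforts': [-0.001, -44.339, 26.244, 0.015, -0.0, -0.0], 'eef_pos': [0.147, -0.53, 0.23], 'eef_rot': [0.991, 0.134, -0.0, -0.001], 'contact_force': [0.323, -1.054, 0.081], 'wrist_torque': [-0.001, -0.006, 0.02], 'grasp_force': 0.0, 'gripper_width': 0.086}
top {'intrinsics': array([[433.0641454 ,   0.        , 313.10827594],
       [  0.        , 433.0641454 , 238.02327931],
       [  0.        ,   0.        ,   1.        ]]), 'xyz': array([0.47025704, 0.01250381, 1.04376599]), 'attitude': array([ 0.03927986, -0.06392339, -0.7038849 ,  0.70634052])}
scene {'intrinsics': array([[514.73160428,   0.        , 315.37165024],
       [  0.        , 514.73160428, 235.82870673],
       [  0.        ,   0.        ,   1.        ]]), 'xyz': array([0.17577464, 0.69914757, 0.84490279]), 'attitude': array([-0.09736027,  0.37472321,  0.88870645, -0.2455694 ])}
wrist {'intrinsics': array([[344.4162785 ,   0.        , 319.73735628],
       [  0.        , 344.4162785 , 244.5751859 ],
       [  0.        ,   0.        ,   1.        ]]), 'mount': array([[ 8.27452243e-05,  9.59240492e-01,  2.82590996e-01,
         7.15800945e-02],
       [ 9.99999483e-01, -3.65789106e-04,  9.48843182e-04,
         6.12073877e-04],
       [ 1.01353751e-03,  2.82590772e-01, -9.59240026e-01,
        -1.42441808e-01],
       [ 0.00000000e+00,  0.00000000e+00,  0.00000000e+00,
         1.00000000e+00]])}
```

View pics/top0.png

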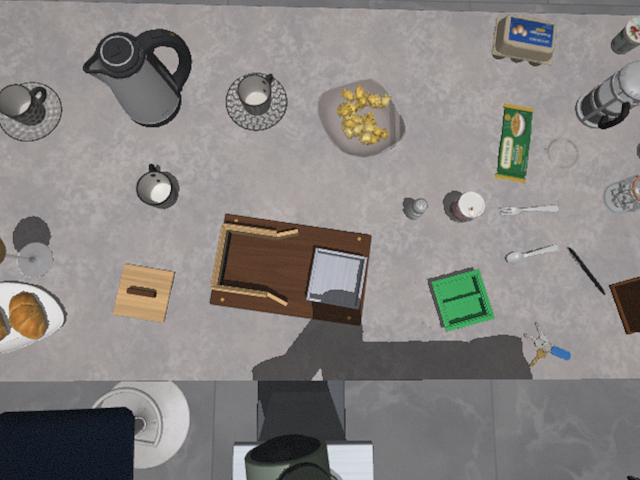

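View pics/scene0.png

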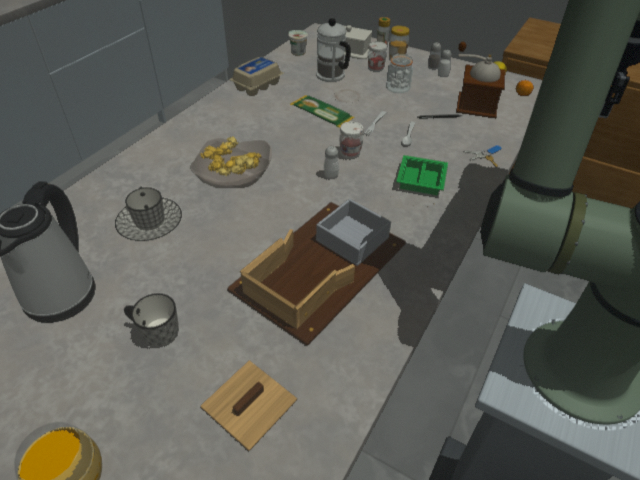

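Top view: board spans (229,214), (371,234), (361,324) and (211,305), with its fence opening to the image right. The box is at (336,277), the green tray at (462,299) and the lid at (144,293). The cup is at (155,188), the shaker at (416,207) and the jar at (467,206). In the top view, image up is world +x and image left is +y.

```bash
cat > h.py <<'E'
from bench import r
import cv2,numpy as np
from scipy.spatial.transform import Rotation as R
def cam(n):
    c=r.calibration(n)
    if n=="wrist":
        s=r.sense();T=np.eye(4);T[:3,:3]=R.from_quat(s["eef_rot"]).as_matrix();T[:3,3]=s["eef_pos"]
        M=T@c["mount"];return c["intrinsics"],M[:3,3],M[:3,:3]
    return c["intrinsics"],c["xyz"],R.from_quat(c["attitude"]).as_matrix()
def pts(C,uv,z):
    K,o,A=C;uv=np.atleast_2d(uv).astype(float)
    d=np.c_[(uv[:,0]-K[0,2])/K[0,0],-(uv[:,1]-K[1,2])/K[1,1],-np.ones(len(uv))]@A.T
    return o+d*((z-o[2])/d[:,2])[:,None]
def pix(C,P):
    K,o,A=C;q=(np.atleast_2d(P)-o)@A
    return np.c_[K[0,2]+K[0,0]*q[:,0]/-q[:,2],K[1,2]-K[1,1]*q[:,1]/-q[:,2]]
def big(m):
    cs,_=cv2.findContours(m.astype(np.uint8),cv2.RETR_EXTERNAL,cv2.CHAIN_APPROX_NONE)
    return max(cs,key=cv2.contourArea)[:,0]
def rect(C,cnt,z):
    w=pts(C,cnt,z)[:,:2]*1000
    (c,s,a)=cv2.minAreaRect(w.astype(np.float32));return np.round(c,1),np.round(s,1),round(a,1)
def shot(n,name):
    C=cam(n);im=r.camera(n);cv2.imwrite(f"pics/{name}.png",im[:,:,::-1]);return C,im,cv2.cvtColor(im,cv2.COLOR_RGB2HSV)
E
python3 - <<'E'
from h import *
for n in ["top","scene"]:
    C=cam(n);im=cv2.imread(f"pics/{n}0.png");hv=cv2.cvtColor(im,cv2.COLOR_BGR2HSV);H,S,V=cv2.split(hv)
    print(n,"tray",rect(C,big((H>50)&(H<75)&(S>150)),.03))
    P=pix(C,[[.4,.33,.01]])[0]
    m=(H<25)&(S>90)&(V>90)
    mm=np.zeros_like(m);x,y=(145,292) if n=="top" else (250,405);mm[y-45:y+45,x-50:x+50]=m[y-45:y+45,x-50:x+50]
    print("lid",rect(C,cv2.convexHull(big(mm))[:,0],.01))
    cv2.circle(im,(0,0),1,0)
    m=(H<25)&(S>60)
    mm=np.zeros_like(m);a=(205,210,375,328) if n=="top" else (225,195,410,345)
    mm[a[1]:a[3],a[0]:a[2]]=m[a[1]:a[3],a[0]:a[2]]
    h=cv2.convexHull(big(mm))[:,0];print("board",rect(C,h,.012))
im=cv2.imread("pics/top0.png")[200:335,200:380];cv2.imwrite("pics/crop.png",cv2.resize(im,None,fx=4.4,fy=4.4,interpolation=cv2.INTER_CUBIC))
E
```

```text
top tray (array([ 475.5, -373.1]), array([116.4, 116.6]), 15.0)
lid (array([492., 373.]), array([118.6, 118. ]), 80.6)
board (array([548.9,  30.4]), array([361.2, 217.5]), 82.0)
scene tray (array([ 475.3, -367.7]), array([116.4, 118.1]), 15.0)
lid (array([490.4, 377.7]), array([119.2, 119.6]), 81.0)
board (array([553.5,  33.8]), array([359. , 233.3]), 81.8)
```

View pics/crop.png

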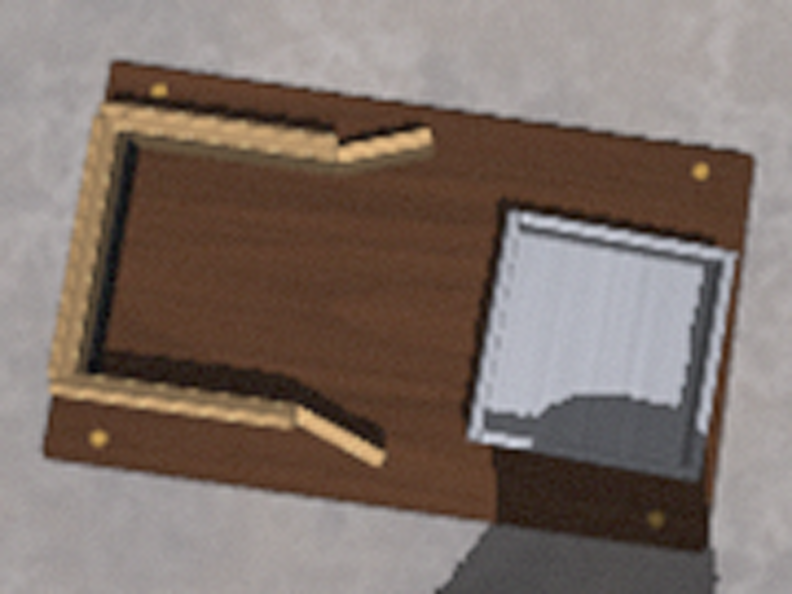

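The crop (4.4x, offset 200,200) shows the rim corners at (510,208), (738,252), (703,478) and (470,440). The board corners are at (112,62), (754,155), (706,550) and (43,457). The box is turned a few degrees and sits slightly to the -y side of the pocket.

```bash
python3 - <<'E'
from h import *
C=cam("top")
b=pts(C,np.array([(112,62),(754,155),(706,550),(43,457)])/4.4+200-.4,.012)[:,:2]
k=pts(C,np.array([(510,208),(738,252),(703,478),(470,440)])/4.4+200-.4,.062)[:,:2]
for n,q in (("board",b),("box",k)):
    c=q.mean(0);d=(q[0]-q[1])+(q[3]-q[2]);print(n,c.round(4),np.degrees(np.arctan2(d[1],d[0])).round(1),np.linalg.norm(q-np.roll(q,1,0),axis=1).round(4))
c=b.mean(0)
a=np.radians(82);u=np.array([np.cos(a),np.sin(a)]);v=np.array([-u[1],u[0]])
print("box in board",(k.mean(0)-c)@u,(k.mean(0)-c)@v)
s=r.sense();M=R.from_quat(s["eef_rot"]).as_matrix();print(M[:,:2].round(3), "q6 ok",s["q"][5])
E
```

```text
board [0.5486 0.0276] 82.1 [0.2162 0.3563 0.2157 0.3564]
box [ 0.5243 -0.0765] 80.1 [0.1211 0.1208 0.1178 0.1206]
box in board -0.10643116946431927 0.009549334785913084
[[ 0.964  0.267]
 [ 0.267 -0.964]
 [ 0.    -0.002]] q6 ok 1.4365963422682184
```

Emit:
{"method": "servo_tool", "body": {
  "steps": "0 0 0 0.0177 -1; 0 0 0 0.0177 -1; 0 0 0 0.0177 -1; 0 0 0 0.0177 -1; 0.052 -0.081 0 0 -1; 0.052 -0.081 0 0 -1; 0.052 -0.081 0 0 -1; 0.052 -0.081 0 0 -1; 0.052 -0.081 0 0 -1; 0.052 -0.081 0 0 -1; 0.052 -0.081 0 0 -1; 0.052 -0.081 0 0 -1; 0.052 -0.081 0 0 -1; 0.052 -0.081 0 0 -1; 0.052 -0.081 0 0 -1; 0.052 -0.081 0 0 -1; 0.052 -0.081 0 0 -1; 0.052 -0.081 0 0 -1; 0 0 0 0 -1; 0 0 0 0 -1"
}}

```text
time_s: 1.77
eef_pos: [0.5129, -0.1325, 0.2306]
eef_rot: [0.996, -0.085, -0.001, -0.0]
contact_force: [0.5, -0.6, -0.5]
gripper_width: 0.0857
grasp_force: 0.0
```

```bash
python3 - <<'E'
from h import *
C,im,hv=shot("wrist","w1")
s=r.sense();print(s["eef_pos"].round(4) if hasattr(s["eef_pos"],"round") else s["eef_pos"],R.from_quat(s["eef_rot"]).as_matrix()[:2,0])
import pickle;pickle.dump(C,open("w1.pkl","wb"))
E
```

```text
[ 0.5121 -0.1335  0.2307] [ 0.98502203 -0.17242155]
```

View pics/w1.png

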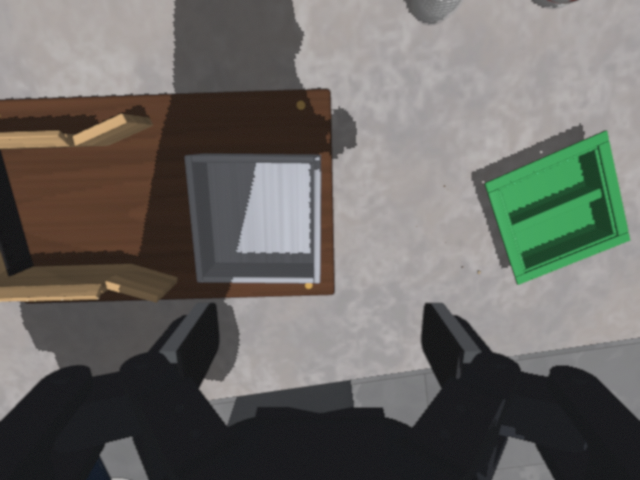

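The wrist view shows the box rim corners at about (186,156), (321,155), (320,283) and (196,283), and the right board edge from (329,90) to (335,293). The tray's divider runs from (510,216) to (605,193), roughly along world y.

```bash
python3 - <<'E'
from h import *
import pickle
C=pickle.load(open("w1.pkl","rb"));im=cv2.imread("pics/w1.png");g=cv2.cvtColor(im,cv2.COLOR_BGR2GRAY);H,S,V=cv2.split(cv2.cvtColor(im,cv2.COLOR_BGR2HSV))
roi=np.zeros_like(g);roi[140:300,176:330]=1
m=(roi>0)&(S<70)
q=big(m);print("box",rect(C,q,.062))
K=np.array([(186,156),(321,155),(320,283),(196,283)]);k=pts(C,K,.062)[:,:2];print(k.round(4).tolist(),k.mean(0).round(4))
d=(k[0]-k[1])+(k[3]-k[2]);print(np.degrees(np.arctan2(d[1],d[0])),np.linalg.norm(k-np.roll(k,1,0),axis=1).round(4))
# board rear edge corners and fence
b=pts(C,[(329,90),(335,293)],.012)[:,:2];d=b[0]-b[1];print("board rear",b.round(4).tolist(),b.mean(0).round(4),np.degrees(np.arctan2(d[1],d[0]))+90, np.linalg.norm(d))
T=big((H>50)&(H<75)&(S>150));print("tray",rect(C,T,.03))
s=r.sense();M=R.from_quat(s["eef_rot"]).as_matrix();print(s["eef_pos"],M[:2,:2])
E
```

```text
box (array([525. , -74.3]), array([121.9, 122.5]), 80.2)
[[0.5926, -0.0278], [0.5733, -0.1444], [0.4545, -0.123], [0.475, -0.0039]] [ 0.5238 -0.0748]
80.42949491244306 [0.12   0.1182 0.1207 0.1209]
board rear [[0.6302, -0.1621], [0.4187, -0.1342]] [ 0.5244 -0.1481] 82.4823215883546 0.21332939094724057
tray (array([ 481. , -387.1]), array([115.5,  83. ]), 15.0)
[ 0.51205988 -0.13352546  0.23067986] [[ 0.98502203 -0.17242145]
 [-0.17242155 -0.98502325]]
```

Emit:
{"method": "servo_tool", "body": {
  "steps": "0.005 -0.007 0.08 0 -1; 0 0 0.08 0 -1; 0 0 0.08 0 -1; 0 0 0.08 0 -1; 0 0 0.08 0 -1; 0 0 0.05 0 -1; 0 0 0.05 0 -1; 0 0 0 0 0; 0 0 0 0 0.5; 0 0 0 0 1; 0 0 0 0 1; 0 0 0 0 1; 0 0 0 0 1; 0 0 0 0 1; 0 0 0 0 1; 0 0 0 0 1; 0 0 0 0 1"
}}

```text
time_s: 3.23
eef_pos: [0.5158, -0.1314, 0.0325]
eef_rot: [0.996, -0.087, 0.001, -0.0]
contact_force: [0.4, 2.1, 5.8]
gripper_width: 0.005
grasp_force: 59.9
```

Emit:
{"method": "servo_tool", "body": {
  "steps": "0 0 0 -0.003 1; 0 0 0 -0.003 1; 0.007 -0.025 0 0 1; 0.007 -0.025 0 0 1; 0.007 -0.025 0 0 1; 0.006 -0.025 0 0 1; 0 -0.025 0 0 1; 0 -0.025 0 0 1; 0 -0.025 0 0 1; 0 0 0 0 1; 0 0 0 0 1"
}}

```text
time_s: 4.15
eef_pos: [0.5365, -0.0639, 0.0325]
eef_rot: [0.998, -0.068, 0.001, 0.0]
contact_force: [0.0, 1.5, 5.9]
gripper_width: 0.0048
grasp_force: 60.0
```

```bash
python3 - <<'E'
from h import *
import pickle
C,im,hv=shot("wrist","w2");pickle.dump(C,open("w2.pkl","wb"))
C,im,hv=shot("top","t2")
E
```

```text
(no output)
```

View pics/w2.png

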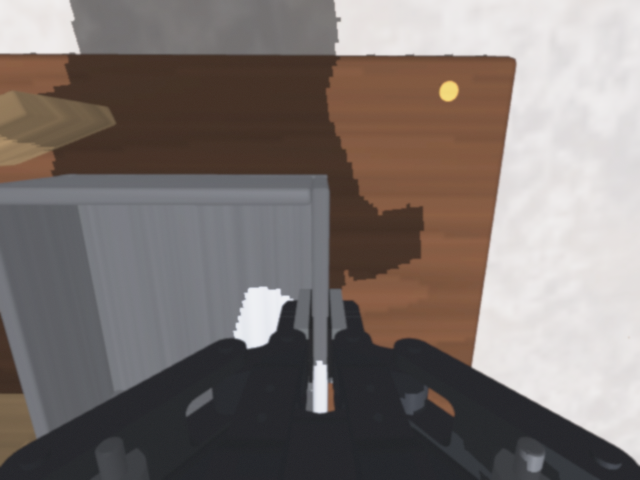

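The wrist view shows the pinched wall at column 320, the box's far side between rows 176 and 203, the board's far edge at row 55 (columns 75–515) and a cheek at the left.

```bash
python3 - <<'E'
from h import *
import pickle
C=pickle.load(open("w2.pkl","rb"))
s=r.sense();print(s["eef_pos"]);p=np.array(s["eef_pos"][:2]);M=R.from_quat(s["eef_rot"]).as_matrix()
print("toolx ang",np.degrees(np.arctan2(M[1,0],M[0,0])))
tx,ty=M[:2,0],M[:2,1]
f=lambda uv,z:[((w-p)@tx*1000).round(1).tolist()+((w-p)@ty*1000).round(1).tolist() if 0 else np.round([(w-p)@tx*1000,(w-p)@ty*1000],1).tolist() for w in pts(C,uv,z)[:,:2]]
print("board far edge",f([(90,55),(330,56),(505,58)],.012))
print("board corner",f([(515,60),(473,365)],.012))
print("box far rim",f([(75,176),(328,176),(90,190),(320,190),(90,203),(313,203)],.062))
print("bottom",f([(75,176),(328,176)],.012))
im=cv2.imread("pics/t2.png")[195:335,200:380];cv2.imwrite("pics/t2c.png",cv2.resize(im,None,fx=4.4,fy=4.2,interpolation=cv2.INTER_CUBIC))
E
```

```text
[ 0.53649395 -0.06385653  0.03245192]
toolx ang -7.821582085653097
board far edge [[107.8, -97.1], [107.4, 5.0], [106.6, 79.5]]
board corner [[105.9, 83.9], [-45.0, 84.8]]
box far rim [[61.5, -78.5], [61.5, 3.3], [57.0, -74.5], [57.0, 0.7], [52.7, -75.3], [52.7, -1.6]]
bottom [[57.1, -113.6], [57.1, 4.5]]
```

View pics/t2c.png

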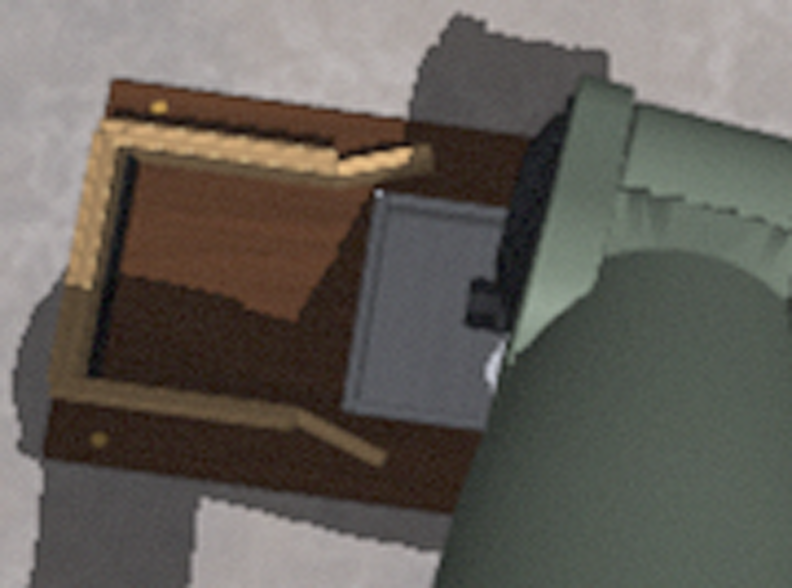

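Emit:
{"method": "servo_tool", "body": {
  "steps": "0 -0.025 0 0 1; 0 -0.025 0 0 1; 0 -0.025 0 0 1; 0 -0.025 0 0 1; 0 -0.025 0 0 1; 0 -0.025 0 0 1; 0 -0.025 0 0 1; 0 -0.025 0 0 1; 0 -0.025 0 0 1; 0 -0.025 0 0 1; 0 -0.025 0 0 1; 0 -0.025 0 0 1; 0 -0.012 0 0 1; 0 0 0 0 1"
}}

```text
time_s: 5.42
eef_pos: [0.5513, 0.0284, 0.0328]
eef_rot: [0.999, -0.047, 0.004, -0.01]
contact_force: [6.2, -4.8, -4.3]
gripper_width: 0.0051
grasp_force: 59.1
```

```bash
python3 - <<'E'
from h import *
C,im,hv=shot("top","t3");C2,im2,_=shot("wrist","w3")
a=cv2.resize(im[195:335,200:380],(617,480),interpolation=cv2.INTER_CUBIC)
o=np.vstack([cv2.resize(a,(400,300)),]);o=np.hstack([o,cv2.resize(im2,(400,300))]);cv2.imwrite("pics/c3.png",o[:,:,::-1])
s=r.sense();print({k:np.round(v,3).tolist() for k,v in s.items()})
E
```

```text
{'time_s': 5.517, 'q': [-0.094, 0.536, -0.44, 0.589, 0.02, 3.142], 'joint_velocities': [-0.001, -0.001, 0.0, 0.001, 0.002, 0.001], 'joint_efforts': [2.715, -48.463, 15.615, 2.796, 1.221, -0.544], 'eef_pos': [0.551, 0.028, 0.033], 'eef_rot': [0.999, -0.047, 0.004, -0.01], 'contact_force': [7.389, -3.889, -3.838], 'wrist_torque': [-1.148, -1.327, -0.61], 'grasp_force': 59.109, 'gripper_width': 0.005}
```

View pics/c3.png

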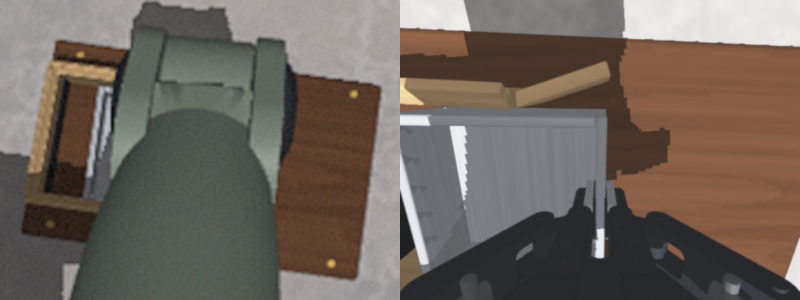

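The last joint reached its end of range (3.14), so the tool twisted and stopped. I'll let go, rise, make a half turn and take the wall again.

Emit:
{"method": "servo_tool", "body": {
  "steps": "0 0 0 0 0; 0 0 0 0 0; 0 0 0 0 0; 0 0 0 0 0; 0 0 -0.04 0 0; 0 0 -0.06 0 0; 0 0 -0.08 0 0; 0 0 -0.08 0 0; 0 0 -0.08 0 0; 0 0 0 0 0"
}}

```text
time_s: 6.35
eef_pos: [0.5509, 0.0268, 0.1742]
eef_rot: [0.999, -0.046, 0.005, -0.012]
contact_force: [1.4, -0.4, 0.8]
gripper_width: 0.0427
grasp_force: 0.0
```

Emit:
{"method": "servo_tool", "body": {
  "steps": "0 0 0 -0.019 0; 0 0 0 -0.019 0; 0 0 0 -0.019 0; 0 0 0 -0.019 0; 0 0 0 -0.019 0; 0 0 0 -0.019 0; 0 0 0 -0.019 0; 0 0 0 -0.019 0; 0 0 0 -0.019 0; 0 0 0 -0.019 0; 0 0 0 -0.019 0; 0 0 0 -0.019 0; 0 0 0 -0.019 0; 0 0 0 -0.019 0; 0 0 0 -0.019 0; 0 0 0 -0.019 0; 0 0 0 -0.019 0; 0 0 0 -0.019 0; 0 0 0 -0.019 0; 0 0 0 -0.019 0"
}}

```text
time_s: 8.02
eef_pos: [0.5468, 0.0272, 0.1673]
eef_rot: [0.408, 0.913, 0.011, -0.004]
contact_force: [0.0, 0.2, -0.4]
gripper_width: 0.0427
grasp_force: 0.0
```

Emit:
{"method": "servo_tool", "body": {
  "steps": "0 0 0 -0.019 0; 0 0 0 -0.019 0; 0 0 0 -0.019 0; 0 0 0 -0.019 0; 0 0 0 -0.019 0; 0 0 0 -0.017 0; 0 0 0 0 0; 0 0 0 0 0"
}}

```text
time_s: 8.68
eef_pos: [0.5469, 0.0271, 0.1675]
eef_rot: [0.072, 0.997, 0.012, -0.0]
contact_force: [0.1, 0.6, -0.2]
gripper_width: 0.0428
grasp_force: 0.0
```

```bash
python3 - <<'E'
from h import *
import pickle
C,im,hv=shot("wrist","w4");pickle.dump(C,open("w4.pkl","wb"))
s=r.sense();M=R.from_quat(s["eef_rot"]).as_matrix();print(s["eef_pos"],np.degrees(np.arctan2(M[1,0],M[0,0])),M[2].round(4),s["q"])
E
```

```text
[0.54705841 0.02710126 0.16757273] 171.7215443228408 [ 0.0019  0.0239 -0.9997] [-0.09869529  0.37173295 -0.29844639  0.9014247   0.02396095  0.04580409]
```

View pics/w4.png

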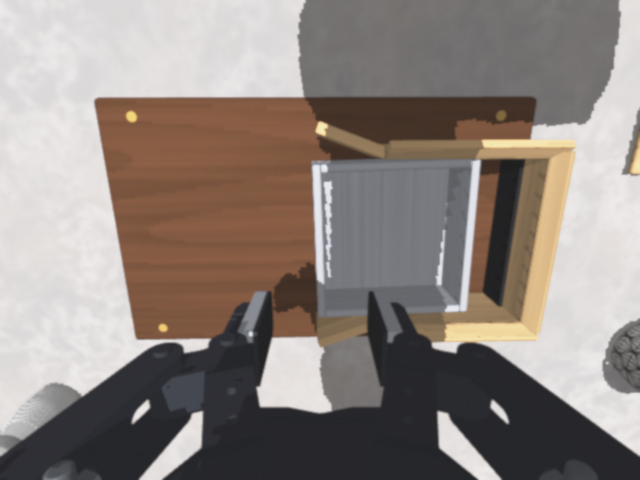

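The view shows the box rim corners at (312,161), (480,160), (468,311) and (319,316). It is most of the way into the fence and nearly square. The board corners are at (96,98), (535,98) and (136,338).

```bash
cat >> h.py <<'E'
def rel(C=None):
    s=r.sense();p=np.array(s["eef_pos"]);M=R.from_quat(s["eef_rot"]).as_matrix();return p,M
E
python3 - <<'E'
from h import *
import pickle
C=pickle.load(open("w4.pkl","rb"));p,M=rel()
k=pts(C,[(312,161),(480,160),(468,312),(319,316)],.062)[:,:2]
d=(k[1]-k[0])+(k[2]-k[3]);print("box",k.round(4).tolist(),k.mean(0).round(4),np.degrees(np.arctan2(d[1],d[0])),np.linalg.norm(k-np.roll(k,1,0),axis=1).round(4))
b=pts(C,[(96,98),(535,98),(136,338)],.012)[:,:2];d=b[1]-b[0]
c=(b[1]+b[2])/2;print("board",b.round(4).tolist(),c.round(4),np.degrees(np.arctan2(d[1],d[0])),np.linalg.norm(d),np.linalg.norm(b[2]-b[0]))
rear=(k[0]+k[3])/2; u=(k[1]-k[0]);u/=np.linalg.norm(u);w=rear+.003*u
# grasp: tip at z=.032 ; solve tool shift to put TCP at (w,.032)
print("rear wall mid",w,"shift",((np.r_[w,.032]-p)@M/.4).round(4), M[:,2])
E
```

```text
box [[0.4869, 0.0325], [0.5035, 0.1503], [0.6223, 0.1392], [0.6069, 0.0199]] [0.5549 0.0855] 82.31497821897952 [0.1207 0.119  0.1194 0.1203]
board [[0.4167, -0.1291], [0.4664, 0.2193], [0.6291, -0.1608]] [0.5477 0.0292] 81.88819223974454 0.3519768806827091 0.2147569325409104
rear wall mid [0.547332  0.0291804] shift [-0.0006 -0.0029  0.339 ] [ 0.00155721  0.02392163 -0.99971262]
```

Emit:
{"method": "servo_tool", "body": {
  "steps": "0 -0.003 0.08 0 0; 0 0 0.08 0 0; 0 0 0.08 0 0; 0 0 0.06 0 0; 0 0 0.039 0 0; 0 0 0 0 0.5; 0 0 0 0 1; 0 0 0 0 1; 0 0 0 0 1; 0 0 0 0 1; 0 0 0 0 1; 0 0 0 0 1; 0 0 0 0 1"
}}

```text
time_s: 9.82
eef_pos: [0.5483, 0.0288, 0.0333]
eef_rot: [0.071, 0.997, 0.012, 0.001]
contact_force: [-0.2, -0.6, 5.4]
gripper_width: 0.005
grasp_force: 60.7
```

Emit:
{"method": "servo_tool", "body": {
  "steps": "0 0.02 0 0 1; 0 0.02 0 0 1; 0 0.02 0 0 1; 0 0.02 0 0 1; 0 0 0 0 1"
}}

```text
time_s: 10.23
eef_pos: [0.5525, 0.0624, 0.0333]
eef_rot: [0.07, 0.997, 0.013, 0.001]
contact_force: [0.5, -0.3, 5.7]
gripper_width: 0.005
grasp_force: 60.7
```

Emit:
{"method": "servo_tool", "body": {
  "steps": "0 0.007 0 0 1; 0 0.007 0 0 1; 0 0 0 0 1; 0 0 0 0 1"
}}

```text
time_s: 10.57
eef_pos: [0.5529, 0.0661, 0.0333]
eef_rot: [0.071, 0.997, 0.012, 0.0]
contact_force: [-0.6, -4.0, 3.5]
gripper_width: 0.0047
grasp_force: 60.8
```

Emit:
{"method": "servo_tool", "body": {
  "steps": "0 0.005 0 0 1; 0 0.005 0 0 1; 0 0 0 0 1; 0 0 0 0 1"
}}

```text
time_s: 10.9
eef_pos: [0.5531, 0.0675, 0.0333]
eef_rot: [0.072, 0.997, 0.009, 0.0]
contact_force: [-1.3, -11.2, 5.6]
gripper_width: 0.0047
grasp_force: 60.9
```

Emit:
{"method": "servo_tool", "body": {
  "steps": "0 -0.005 0 0 1; 0 0 0 0 0; 0 0 0 0 0; 0 0 0 0 0; 0 0 0 0 0; 0 0 -0.04 0 0; 0 0 -0.08 0 0; 0 0 -0.08 0 0; 0 0 -0.08 0 0; 0 0 -0.06 0 0; 0 0 0 0 0; 0 0 0 0 0"
}}

```text
time_s: 11.9
eef_pos: [0.554, 0.0654, 0.1707]
eef_rot: [0.071, 0.997, 0.012, 0.002]
contact_force: [-0.4, 0.1, 0.1]
gripper_width: 0.043
grasp_force: 0.0
```

```bash
python3 - <<'E'
from h import *
import pickle
C,im,hv=shot("wrist","w5");pickle.dump(C,open("w5.pkl","wb"))
p,M=rel();print(p,np.degrees(np.arctan2(M[1,0],M[0,0])),M[2].round(4))
# expected pixel corners of box home for ROI
u=np.array([np.cos(np.radians(82)),np.sin(np.radians(82))]);v=np.array([-u[1],u[0]])
H,S,V=cv2.split(hv)
c=np.array([.5617,.1241]);P=pix(C,[np.r_[c+a*u+b*v,.062] for a,b in((-.066,-.066),(.066,-.066),(.066,.066),(-.066,.066))])
print(P.round())
roi=np.zeros(S.shape,np.uint8);cv2.fillPoly(roi,[P.astype(np.int32)],1)
m=(roi>0)&(S<60);m=cv2.morphologyEx(m.astype(np.uint8),cv2.MORPH_OPEN,np.ones((3,3)));print("box",rect(C,big(m),.062))
E
```

```text
[0.55276762 0.06536702 0.16914677] 171.87692510287283 [ 9.000e-04  2.450e-02 -9.997e-01]
[[309. 319.]
 [469. 317.]
 [492. 150.]
 [307. 151.]]
box (array([563.6, 122.9]), array([121.4, 127.9]), 82.1)
```

View pics/w5.png

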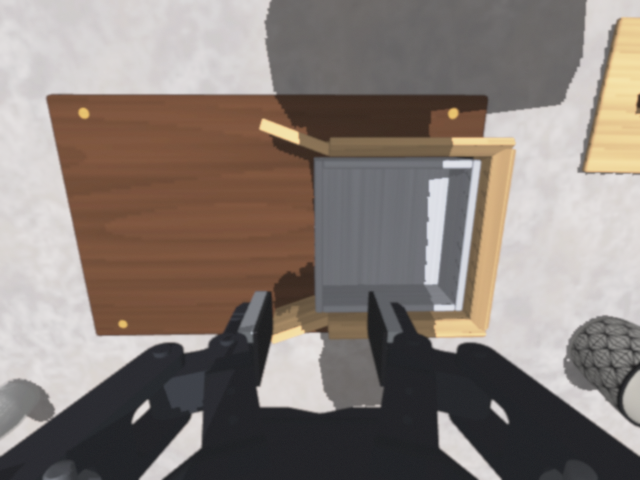

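The box is home: its rim corners are at (314,158), (481,159), (464,312) and (317,311), tight against the stop strip. Now the tray.

Emit:
{"method": "servo_tool", "body": {
  "steps": "0 0 0 0.0186 0; 0 0 0 0.0186 0; 0 0 0 0.0186 0; 0 0 0 0.0186 0; 0 0 0 0.0186 0; 0 0 0 0.0186 0; 0 0 0 0.0186 0; 0 0 0 0.0186 0; 0 0 0 0.0186 0; 0 0 0 0.0186 0; 0 0 0 0 0"
}}

```text
time_s: 12.87
eef_pos: [0.5515, 0.0652, 0.1672]
eef_rot: [0.61, 0.792, 0.009, -0.008]
contact_force: [-0.0, -0.6, -0.6]
gripper_width: 0.043
grasp_force: 0.0
```

Emit:
{"method": "servo_tool", "body": {
  "steps": "-0.084 -0.039 0 0 0; -0.084 -0.039 0 0 0; -0.084 -0.039 0 0 0; -0.084 -0.039 0 0 0; -0.084 -0.039 0 0 0; -0.084 -0.039 0 0 0; -0.084 -0.039 0 0 0; -0.084 -0.039 0 0 0; -0.084 -0.039 0 0 0; -0.084 -0.039 0 0 0; -0.084 -0.039 0 0 0; -0.084 -0.039 0 0 0; 0 0 0 0 0; 0 0 0 0 0"
}}

```text
time_s: 14.03
eef_pos: [0.4744, -0.3738, 0.1568]
eef_rot: [0.61, 0.792, 0.011, -0.008]
contact_force: [0.2, 1.0, -0.5]
gripper_width: 0.0426
grasp_force: 0.0
```

```bash
python3 - <<'E'
from h import *
import pickle
C,im,hv=shot("wrist","w6");pickle.dump(C,open("w6.pkl","wb"))
p,M=rel();print(p,np.degrees(np.arctan2(M[1,0],M[0,0])),M[:,2].round(4))
H,S,V=cv2.split(hv);m=(H>50)&(H<75)&(S>120)
q=big(m);hull=cv2.convexHull(q)[:,0];print("tray",rect(C,hull,.03),hull.min(0),hull.max(0))
a=cv2.approxPolyDP(cv2.convexHull(q),8,True)[:,0];print(a.tolist())
C5=pickle.load(open("w5.pkl","rb"));k=pts(C5,[(314,158),(481,159),(464,312),(317,311)],.062)[:,:2];print("box",k.mean(0),k.round(4).tolist())
E
```

```text
[ 0.47463347 -0.37224308  0.1570154 ] 104.9379828829604 [ 5.000e-04  2.650e-02 -9.996e-01]
tray (array([ 475.9, -372. ]), array([118. , 117.4]), 14.8) [245 163] [398 304]
[[398, 164], [389, 300], [272, 304], [252, 295], [245, 164]]
box [0.56145956 0.12410827] [[0.4927, 0.0724], [0.5104, 0.1907], [0.6312, 0.176], [0.6116, 0.0573]]
```

View pics/w6.png

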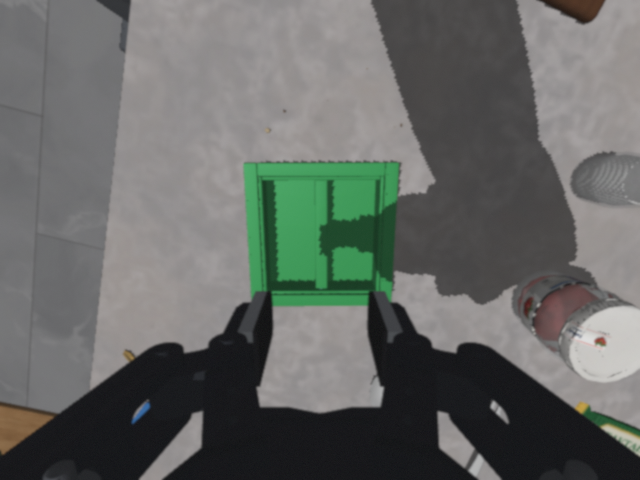

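The divider runs at column 321 between rows 178 and 290, in line with the tool axis, and the fingers clear the tub walls. I'll go down and pinch it.

Emit:
{"method": "servo_tool", "body": {
  "steps": "-0.01 0.001 0.08 0 0; 0 0 0.08 0 0; 0 0 0.08 0 0; 0 0 0.07 0 0; 0 0 0.04 0 0; 0 0 0.02 0 0; 0 0 0 0 0.4; 0 0 0 0 1; 0 0 0 0 1; 0 0 0 0 1; 0 0 0 0 1; 0 0 0 0 1; 0 0 0 0 1"
}}

```text
time_s: 15.17
eef_pos: [0.4783, -0.3734, 0.0119]
eef_rot: [0.609, 0.793, 0.01, -0.005]
contact_force: [0.9, 1.5, 5.8]
gripper_width: 0.0082
grasp_force: 62.7
```

Emit:
{"method": "servo_tool", "body": {
  "steps": "0 0 -0.03 0 1; 0 0 -0.06 0 1; 0 0 -0.08 0 1; 0 0 -0.08 0 1; 0 0 -0.08 0 1; 0 0 -0.08 0 1; 0 0 -0.06 0 1; 0 0 0 0 1; 0 0 0 0.016 1; 0 0 0 0.016 1; 0 0 0 0.016 1; 0 0 0 0.0156 1; 0 0 0 0 1"
}}

```text
time_s: 16.25
eef_pos: [0.4762, -0.3772, 0.198]
eef_rot: [0.755, 0.655, 0.008, -0.009]
contact_force: [-0.5, 0.3, -0.6]
gripper_width: 0.0084
grasp_force: 61.7
```

Emit:
{"method": "servo_tool", "body": {
  "steps": "0.04 0.001 0 0 1; 0.08 0.002 0 0 1; 0.08 0.002 0 0 1; 0.08 0.002 0 0 1; 0.08 0.002 0 0 1; 0.08 0.002 0 0 1; 0.08 0.002 0 0 1; 0.08 0.002 0 0 1; 0.08 0.002 0 0 1; 0.08 0.002 0 0 1; 0.08 0.002 0 0 1; 0.08 0.002 0 0 1; 0.08 0.002 0 0 1; 0.08 0.002 0 0 1; 0.08 0.002 0 0 1; 0.08 0.002 0 0 1; 0.03 0.001 0 0 1; 0 0 0 0 1; 0 0 0 0 1"
}}

```text
time_s: 17.83
eef_pos: [0.5595, 0.1243, 0.2103]
eef_rot: [0.754, 0.657, 0.008, -0.008]
contact_force: [-0.3, -0.9, -0.6]
gripper_width: 0.0079
grasp_force: 61.7
```

```bash
python3 - <<'E'
from h import *
import pickle
C,im,hv=shot("wrist","w7");pickle.dump(C,open("w7.pkl","wb"))
p,M=rel();s=r.sense();print(p,np.degrees(np.arctan2(M[1,0],M[0,0])),M[:,2].round(4),s["gripper_width"],s["q"][5])
H,S,V=cv2.split(hv);m=(H>50)&(H<75)&(S>120)
q=big(m);hull=cv2.convexHull(q)[:,0];a=cv2.approxPolyDP(cv2.convexHull(q),8,True)[:,0];print(a.tolist(),hull.min(0),hull.max(0))
c,sz,an=rect(C,hull,p[2]-.010+.030);print("tray",c,sz,an)
w=pts(C,a,p[2]+.020);print(((w-p)@M).round(4).tolist())
E
```

```text
[0.55956663 0.12339633 0.2103345 ] 82.06965071602977 [ 0.0012  0.0231 -0.9997] 0.007931173140076277 1.7852191516702294
[[483, 177], [460, 358], [319, 412], [179, 357], [156, 176]] [155 176] [483 412]
tray [560.4 134.2] [ 99.6 116.6] 82.2
[[0.0608, 0.0573, -0.0187], [-0.012, 0.057, -0.0204], [-0.0385, -0.0007, -0.0209], [-0.0118, -0.058, -0.0202], [0.061, -0.0585, -0.0185]]
```

Emit:
{"method": "servo_tool", "body": {
  "steps": "-0.009 0.006 0.06 0 1; 0 0 0.08 0 1; 0 0 0.08 0 1; 0 0 0.06 0 1; 0 0 0.03 0 1; 0 0 0 0 1"
}}

```text
time_s: 18.38
eef_pos: [0.5594, 0.1209, 0.0833]
eef_rot: [0.755, 0.655, 0.006, -0.01]
contact_force: [-1.0, 0.6, -1.0]
gripper_width: 0.008
grasp_force: 61.6
```

Emit:
{"method": "servo_tool", "body": {
  "steps": "0.004 0.005 0 0 1; 0 0 0.02 0 1; 0 0 0.02 0 1; 0 0 0.02 0 1; 0 0 0.02 0 1; 0 0 0 0 1; 0 0 0 0 1"
}}

```text
time_s: 18.97
eef_pos: [0.5639, 0.1249, 0.0539]
eef_rot: [0.755, 0.656, 0.008, -0.009]
contact_force: [0.7, 0.2, -0.9]
gripper_width: 0.0078
grasp_force: 61.7
```

Emit:
{"method": "servo_tool", "body": {
  "steps": "-0.002 -0.003 0.006 0 1; 0 0 0.004 0 1; 0 0 0 0 1; 0 0 0 0 1"
}}

```text
time_s: 19.3
eef_pos: [0.5634, 0.1244, 0.0507]
eef_rot: [0.755, 0.656, 0.009, -0.008]
contact_force: [1.2, 0.2, -0.6]
gripper_width: 0.0085
grasp_force: 61.7
```

Emit:
{"method": "servo_tool", "body": {
  "steps": "0 0 0.002 0 1; 0 0 0 0 1"
}}

```text
time_s: 19.47
eef_pos: [0.5635, 0.1244, 0.0499]
eef_rot: [0.755, 0.656, 0.009, -0.008]
contact_force: [-0.0, 0.3, -1.7]
gripper_width: 0.0082
grasp_force: 61.7
```

Emit:
{"method": "servo_tool", "body": {
  "steps": "-0.002 -0.004 0 0 1; 0 0 0.003 0 1; 0 0 0 0 1; 0 0 0 0 0.3; 0 0 0 0 0.3; 0 0 0 0 0.3; 0 0 0 0 0.3; 0 0 0 0 0.3"
}}

```text
time_s: 20.13
eef_pos: [0.5618, 0.1238, 0.0487]
eef_rot: [0.755, 0.656, 0.009, -0.008]
contact_force: [-0.3, -0.7, 0.0]
gripper_width: 0.0297
grasp_force: 0.0
```

Emit:
{"method": "servo_tool", "body": {
  "steps": "0 0 -0.02 0 0.3; 0 0 -0.04 0 0.3; 0 0 -0.08 0 0.3; 0 0 -0.08 0 0.3; 0 0 -0.08 0 0.3; 0 0 0 0 0.3; 0 0 0 0 0.3"
}}

```text
time_s: 20.72
eef_pos: [0.5632, 0.1211, 0.1714]
eef_rot: [0.755, 0.656, 0.011, -0.007]
contact_force: [-0.4, -0.4, -0.6]
gripper_width: 0.0299
grasp_force: 0.0
```

```bash
python3 - <<'E'
from h import *
import pickle
C,im,hv=shot("wrist","w8");pickle.dump(C,open("w8.pkl","wb"))
p,M=rel();print(p,np.degrees(np.arctan2(M[1,0],M[0,0])),M[:,2].round(4))
H,S,V=cv2.split(hv);m=(H>50)&(H<75)&(S>120)
q=big(m);hull=cv2.convexHull(q)[:,0];a=cv2.approxPolyDP(cv2.convexHull(q),8,True)[:,0];print(a.tolist())
print("tray",rect(C,hull,.066)); print(pts(C,a,.066)[:,:2].round(4).tolist())
E
```

```text
[0.56182528 0.12098188 0.16947907] 82.0012762939126 [ 0.004   0.024  -0.9997]
[[399, 162], [391, 311], [242, 314], [233, 162]]
tray (array([561.3, 124.4]), array([119.4, 118.5]), 82.0)
[[0.6275, 0.1739], [0.612, 0.0602], [0.4948, 0.0743], [0.5116, 0.1902]]
```

The tray is seated at (561.3,124.4), 82.0°. Next, the lid.

Emit:
{"method": "servo_tool", "body": {
  "steps": "0 0 0 0.003 0; 0.075 -0.033 0 0 0; 0.075 -0.033 0 0 0; 0.075 -0.033 0 0 0; 0.075 -0.033 0 0 0; 0.075 -0.033 0 0 0; 0.075 -0.033 0 0 0; 0.075 -0.033 0 0 0; 0.075 -0.033 0 0 0; 0 0 0 0 0; 0 0 0 0 0"
}}

```text
time_s: 21.68
eef_pos: [0.4933, 0.3756, 0.1725]
eef_rot: [0.76, 0.65, 0.007, -0.009]
contact_force: [-0.3, -0.2, -0.7]
gripper_width: 0.0427
grasp_force: 0.0
```

```bash
python3 - <<'E'
from h import *
import pickle
C,im,hv=shot("wrist","w9");pickle.dump(C,open("w9.pkl","wb"))
ps=[]
p,M=rel();print(p,np.degrees(np.arctan2(M[1,0],M[0,0])),M[:,2].round(4),r.sense()["q"][5])
H,S,V=cv2.split(hv)
ctr=pix(C,[[.491,.375,.01]])[0].astype(int);print(ctr)
roi=np.zeros_like(S);roi[max(0,ctr[1]-110):ctr[1]+110,ctr[0]-120:ctr[0]+120]=1
m=(roi>0)&(H<28)&(S>60)&(V>100);q=cv2.convexHull(big(m))
a=cv2.approxPolyDP(q,8,True)[:,0];print("lid",rect(C,q[:,0],.010),a.tolist(),pts(C,a,.01)[:,:2].round(4).tolist())
fill=np.zeros_like(S);cv2.fillPoly(fill,[q],1);fill=cv2.erode(fill,np.ones((25,25)))
d=(fill>0)&(V<95);b=big(d);print("bar",rect(C,b,.032),b.min(0),b.max(0))
E
```

```text
[0.49377097 0.37438261 0.17270209] 80.9685585157654 [-4.000e-04  2.180e-02 -9.998e-01] 2.248696640363574
[318 229]
lid (array([490.4, 376.5]), array([119.2, 117. ]), 80.8) [[384, 162], [315, 287], [256, 287], [251, 162]] [[0.5567, 0.4256], [0.4793, 0.3204], [0.4236, 0.329], [0.4429, 0.4435]]
bar (array([493.8, 378.9]), array([62.2, 16.9]), 78.1) [309 194] [332 265]
```

Emit:
{"method": "servo_tool", "body": {
  "steps": "-0.008 -0.006 0.08 0 0; 0 0 0.08 0 0; 0 0 0.08 0 0; 0 0 0.08 0 0; 0 0 0.04 0 0; 0 0 0.03 0 0; 0 0 0 0 0.4; 0 0 0 0 1; 0 0 0 0 1; 0 0 0 0 1; 0 0 0 0 1; 0 0 0 0 1; 0 0 0 0 1"
}}

```text
time_s: 22.82
eef_pos: [0.4928, 0.3757, 0.0191]
eef_rot: [0.761, 0.649, 0.009, -0.008]
contact_force: [-0.6, 0.6, 3.7]
gripper_width: 0.0123
grasp_force: 61.2
```

Emit:
{"method": "servo_tool", "body": {
  "steps": "0 0 -0.03 0 1; 0 0 -0.06 0 1; 0 0 -0.08 0 1; 0 0 -0.08 0 1; 0 0 -0.08 0 1; 0 0 -0.03 -0.003 1; 0 0 0 0 1; -0.04 0.018 0 0 1; -0.07 0.03 0 0 1; -0.07 0.03 0 0 1; -0.07 0.03 0 0 1; -0.07 0.03 0 0 1; -0.07 0.03 0 0 1; -0.07 0.03 0 0 1; -0.07 0.03 0 0 1; -0.06 0.028 0 0 1; 0 0 0 0 1; 0 0 0 0 1"
}}

```text
time_s: 24.32
eef_pos: [0.5602, 0.1228, 0.1556]
eef_rot: [0.756, 0.655, 0.008, -0.009]
contact_force: [-0.5, -0.9, -0.9]
gripper_width: 0.0122
grasp_force: 60.6
```

```bash
python3 - <<'E'
from h import *
C,im,hv=shot("wrist","w10")
p,M=rel();s=r.sense();print(p,np.degrees(np.arctan2(M[1,0],M[0,0])),M[:,2].round(4),s["gripper_width"])
H,S,V=cv2.split(hv)
z=p[2]-.0191+.010
m=(H<28)&(S>60)&(V>100);q=cv2.convexHull(big(m));a=cv2.approxPolyDP(q,8,True)[:,0]
print(a.tolist());w=pts(C,a,z);print(((w-p)@M).round(4).tolist(),rect(C,q[:,0],z))
E
```

```text
[0.55994837 0.12388622 0.15576408] 81.91789153831468 [ 2.000e-04  2.430e-02 -9.997e-01] 0.012262797712854438
[[198, 134], [441, 143], [454, 183], [437, 342], [203, 340], [185, 178]]
[[0.0742, -0.0513, 0.0111], [0.0704, 0.052, 0.0106], [0.0535, 0.0592, 0.0102], [-0.0246, 0.0585, 0.0083], [-0.0235, -0.0579, 0.0087], [0.0558, -0.0587, 0.0106]] (array([563.4, 147. ]), array([101.1, 118.7]), 81.1)
```

```bash
python3 - <<'E'
from h import *
C=cam("wrist");p,M=rel();im=cv2.imread("pics/w10.png");H,S,V=cv2.split(cv2.cvtColor(im,cv2.COLOR_BGR2HSV))
m=(H<28)&(S>60)&(V>100);z=p[2]-.0191+.010
for c in (205,230,250,270,375,400,420,440):
    t=np.flatnonzero(np.diff(m[120:230,c].astype(int)))+121;print(c,t.tolist(),V[150:200:5,c].tolist())
f=lambda u:((pts(C,u,z)-p)@M)[:,:2].round(4).tolist()
print(f([(250,r_) for r_ in(165,170,175,180,185,190)]))
for y in (200,230,260,290,320):
    t=np.flatnonzero(m[y]);print(y,t.min(),t.max(),f([(t.min(),y),(t.max()+1,y)]))
E
```

```text
205 [134] [221, 221, 200, 114, 105, 111, 113, 113, 114, 116]
230 [135, 159, 170] [183, 184, 88, 81, 101, 112, 112, 113, 112, 112]
250 [139, 158, 170] [181, 110, 50, 97, 105, 119, 119, 119, 119, 120]
270 [139, 150, 155, 158, 170] [98, 102, 47, 99, 104, 122, 121, 120, 120, 120]
375 [139, 147, 153, 156, 171] [99, 101, 41, 99, 95, 106, 105, 106, 104, 105]
400 [139, 148, 154, 155, 171] [100, 100, 41, 97, 98, 111, 109, 109, 107, 108]
420 [139, 149, 159, 160, 161] [100, 100, 100, 103, 107, 114, 115, 114, 114, 113]
440 [143] [116, 115, 111, 110, 112, 119, 119, 119, 119, 119]
[[0.0623, -0.0305], [0.0602, -0.0306], [0.058, -0.0307], [0.0559, -0.0308], [0.0537, -0.0309], [0.0515, -0.031]]
200 188 452 [[0.0471, -0.0589], [0.0472, 0.0591]]
230 191 448 [[0.0334, -0.0589], [0.0335, 0.0586]]
260 194 445 [[0.0191, -0.0589], [0.0192, 0.0586]]
290 197 442 [[0.0041, -0.0589], [0.0042, 0.0586]]
320 201 439 [[-0.0117, -0.0584], [-0.0116, 0.0586]]
```

Emit:
{"method": "servo_tool", "body": {
  "steps": "-0.002 0.004 0.05 0 1; 0 0 0.06 0 1; 0 0 0.04 0 1; 0 0 0.02 0 1; 0 0 0.009 0 1; 0 0 0 0 1; 0 0 0 0 1"
}}

```text
time_s: 24.95
eef_pos: [0.5623, 0.1256, 0.0855]
eef_rot: [0.754, 0.656, 0.009, -0.008]
contact_force: [0.2, 0.5, -1.2]
gripper_width: 0.0123
grasp_force: 60.6
```

Emit:
{"method": "servo_tool", "body": {
  "steps": "-0.003 -0.002 0.005 0 1; 0 0 0.004 0 1; 0 0 0 0 1; 0 0 0 0 1"
}}

```text
time_s: 25.28
eef_pos: [0.5616, 0.1239, 0.0815]
eef_rot: [0.755, 0.656, 0.009, -0.008]
contact_force: [1.0, -1.0, -1.3]
gripper_width: 0.0127
grasp_force: 60.6
```

Still slightly clear of the tray. One more millimetre, then open and rise.

Emit:
{"method": "servo_tool", "body": {
  "steps": "0 0 0.003 0 1; 0 0 0 0 1; 0 0 0 0 0.3; 0 0 0 0 0.3; 0 0 0 0 0.3; 0 0 0 0 0.3; 0 0 0 0 0.3; 0 0 0 0 0.3"
}}

```text
time_s: 25.95
eef_pos: [0.5613, 0.1239, 0.0801]
eef_rot: [0.755, 0.656, 0.009, -0.008]
contact_force: [-0.7, -0.2, 0.5]
gripper_width: 0.0301
grasp_force: 0.0
```

Emit:
{"method": "servo_tool", "body": {
  "steps": "0 0 -0.02 0 0.3; 0 0 -0.04 0 0.3; 0 0 -0.06 0 0.3; 0 0 -0.08 0 0.3; 0 0 -0.05 0 0.3; 0 0 0 0 0.3; 0 0 0 0 0.3"
}}

```text
time_s: 26.53
eef_pos: [0.5623, 0.1216, 0.182]
eef_rot: [0.755, 0.656, 0.01, -0.007]
contact_force: [0.6, -0.2, -1.2]
gripper_width: 0.0296
grasp_force: 0.0
```

```bash
python3 - <<'E'
from h import *
C,im,hv=shot("wrist","w11")
p,M=rel();s=r.sense();print(p,s["time_s"])
H,S,V=cv2.split(hv);z=.072
m=(H<28)&(S>60)&(V>100)
g=(H>50)&(H<75)&(S>120);print("green px",g.sum())
c0=pix(C,[[.5613,.1244,z]])[0].astype(int);print("ctr",c0)
u=np.array([.139,.990]);v=np.array([-.990,.139])
print("expected corners",pix(C,[np.r_[np.array([.5613,.1244])+a*u+b*v,z] for a,b in((.06,.06),(.06,-.06),(-.06,-.06),(-.06,.06))]).round().tolist())
for y in range(c0[1]-60,c0[1]+61,30):
    t=(np.flatnonzero(np.diff(m[y].astype(int)))+1).tolist();print(y,t)
for x in range(c0[0]-60,c0[0]+61,20):
    print(x,(np.flatnonzero(np.diff(m[:,x].astype(int)))+1).tolist(),V[c0[1]-90:c0[1]-40:4,x].tolist())
C,im,hv=shot("top","t11")
E
```

```text
[0.5612692  0.12150609 0.18055336] 26.5833
green px 0
ctr [317 240]
expected corners [[234.0, 160.0], [401.0, 160.0], [392.0, 313.0], [243.0, 313.0]]
180 [215, 231, 237, 400, 406, 424]
210 [217, 233, 240, 308, 330, 398, 404, 421]
240 [219, 235, 242, 308, 330, 397, 402, 433]
270 [222, 238, 243, 309, 330, 420, 421, 431]
300 [210, 268, 286, 354, 373, 416, 418, 428]
257 [138, 154, 161, 303] [172, 100, 52, 108, 107, 108, 109, 109, 109, 109, 110, 110, 110]
277 [138, 148, 161, 291, 388, 404] [95, 99, 54, 114, 114, 115, 115, 115, 115, 117, 116, 115, 115]
297 [138, 145, 160, 407] [96, 98, 55, 118, 119, 120, 120, 119, 120, 119, 119, 119, 119]
317 [138, 146, 160, 199, 288, 412] [95, 98, 56, 116, 117, 117, 117, 116, 117, 116, 115, 115, 106]
337 [140, 146, 161, 408] [96, 97, 52, 110, 110, 110, 114, 114, 114, 113, 113, 112, 113]
357 [140, 146, 161, 291, 368, 406] [96, 96, 52, 109, 110, 110, 110, 110, 111, 111, 110, 111, 113]
377 [140, 146, 161, 302] [96, 95, 51, 106, 107, 107, 107, 107, 107, 108, 107, 108, 108]
```

The lid's edges (columns 237–400 at row 180, far edge at row 161) agree with the seated prediction. No green shows and the gaps to the fence are even, so I'm handing in.

```bash
python3 -c "
from bench import r
print(r.close_job())"
```

```text
the job is handed in; nothing more can be done
None
```

I handed the job in at about 26.6 s: the last camera and force readings show the box home in the fence, with the tray and the lid seated square on it and the gripper clear. The hand-in call returned no verdict.

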